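# Sieve the mixing beads out of the tube stoppers

### The arm

A 6-joint arm with a two-finger parallel gripper is mounted at the origin on the work surface. World frame = base frame: x ahead of the robot, y to its left, z up, the work surface at z = 0. Lengths are in mm, angles in rad, forces in N, time in s.
With the tool pointing down it reaches from about 275 to 875 mm from the base axis. Payload 12.5 kg.
Tool frame: the origin (TCP) lies at the very end of the fingers, on their centre line; the grasp point (between the pads) lies 19 mm behind it; y points along the fingers, z is the direction in which the jaws open and shut, and the axes are right-handed (so a half turn about y gives the same grasp; the last joint's range is limited). The gripper opens to 85 mm and grips with 20 to 120 N. Pads are 22 mm wide; open, the fingers measure 114 mm over their backs; the gripper's body (76 mm by 85 mm) begins 54 mm behind the grasp point. The pads swing forward as they close: fully open they stand 13 mm farther back than shut.
Start: joints at [-1.352, 0.351, 1.652, -0, 1.139, -0.085], TCP at [164.551, -524.793, 231.29] pointing down, gripper open.
Joint ranges: [-2.75, 2.75], [-0.79, 2.1], [0.01, 2.65], [-1.57, 4.71], [0.07, 3.14], [-2.87, 2.87]. Speed limits (rad/s): [2.22, 2.22, 2.79, 3.14, 3.14, 3.14].

### API

Orientations are given as a 3x3 rotation matrix whose columns are the frame's x, y, z axes.
In Python, from workcell import manip, eyes gives the robot as it stands.
- The arm moves only by the shell command python3 -m creep 'ROWS'. ROWS is text: rows parted by semicolons, each of 7 numbers parted by spaces: the closure, from -1 (fully open) to 1 (shut), then the shift along the tool's x, y, z in mm, then the turn, a rotation vector about the tool's x, y, z in rad. A call has 1 to 5 rows; each row shifts and turns the pose as measured when the row begins, along the tool's axes as they then stand; what a row does not reach is not made up. A row lasts 1/12 s, in which the tool goes at most 41.7 mm and 7.16 degrees, less where a joint would pass 70% of its speed; a pose out of reach is approached as far as the arm can. A call is refused whole if a number of a shift passes 41.7 or a number of a turn 0.125, either way. A call with a gripper value outside its range is refused whole. The fingers move at their own pace and stop on an object; the grip force is fixed at half the most. Time passes only in rows, so rows that do not move let the fingers close. It gives the time, the measured TCP pose, the force and the opening at its end, in the units of the state.
- manip.read_state(): the state, without advancing time (a new reading comes with each control period).
- eyes.get_image(name): name is "scene" or "top" or "wrist"; returns the picture (400x640x3 uint8, blue, green, red); there is no depth.
- eyes.camera_params(name): a dict with "fx", "fy", "cx", "cy" (pixels), "T" (4x4, takes a point from camera to world coordinates). Camera axes: x right, y up, looking along -z (the intrinsics and any distortion apply to the point x, -y, -z); pixel columns grow to the right and rows downward; lengths in mm; the calibration is good to about 2 mm. A picture is of the moment at which its call begins: read the wrist's pose just before it. camera_params takes no time and is no camera call; for the wrist camera it gives the pose at the moment of the call.
- manip.close_job(): hands the job in, once; it reports no verdict.
The state is a dict: "time": time; "q": joint angles; "qd": joint speeds; "joint_efforts": joint torques, N m; "tcp_pos": TCP position; "orientation": TCP orientation; "force": force on the tool from outside, world axes, zero at the start; "wrist_torque": the same for the moment, N m; "width": finger opening in mm.
Only numpy, scipy, OpenCV 4.12 (cv2) and the standard library are available. Lean on these libraries where they do the work, as an engineer would, in place of code of your own. Each camera call takes 0.05 s, during which the arm holds its last target.

### The job

Take the sieve by its blue handle and, keeping it down on its rails, shake it briskly from side to side, knocking alternately against the left and the right spring stop, left first, at least three times each and each time pushing the stop about half-way in, and neither the stops nor the sprung rails ever to their end, until all five brass beads have dropped into the tray below. Then lift the sieve out level and set it gently down flat in the grey cradle with the blue rim before letting go, with all three purple stoppers still in it. Never press it hard against anything, and leave everything else on the bench as it stands.

Things in the scene. Friction and masses are not known exactly. Their poses are not given: they have to be found in the camera images.
- station: Sieving station, fixed: white catch tray 132 mm (x) by 350 mm (y), floor 6 mm thick, origin under its centre, y along the rails. Between its long walls a pair of sprung grey rails carries the sieve; blue lips outside the rails, 10 mm higher, guide it with 3 mm of play each side. A spring stop is clamped across the tray at either end.
- rails (a joint): The sprung pair of rails along y on which the sieve rests and slides. Value: how far they are pressed down, m: 0 unloaded, rail tops 40 mm above the bench; 2.8 to 4.2 mm under the loaded sieve alone; 0.012 at the end. Springs of 1200 N/m in all: pressing down a little with the held sieve keeps it riding, lifting it 5 mm frees it.
- stop_left (a joint): Left (+y) stop: orange pusher 50 mm wide, meets the sieve's end wall 26 mm above the sieve's underside. Value: pushed in, m, 0 free to 0.020 its end; spring 600 N/m (3 N at 5 mm, 12 N at the end). Its place is not measured: the free pusher's face is 92 to 128 mm from the station's centre along y, so slide the sieve until the stop is felt.
- stop_right (a joint): The same at the right (-y) end of the rails, with its own unmeasured place, 92 to 128 mm from the station's centre towards -y. Value as for the left one.
- sieve: Steel box sieve, loose, 110 mm (x) by 140 mm (y), walls 36 to 40 mm high, origin under its centre, y along the rails; 0.26 to 0.42 kg. Floor: the middle 80 mm along y is a grid, holes about 17 x 19 to 27 mm; the 26 mm at each end are solid and slope 1.8 mm down to the end wall, so beads stay there until the sieve is moved briskly.
- sieve_grip (a point): Centre of the sieve's blue handle bar, 61 mm above the sieve's underside, over its middle. The bar runs along the sieve's x: 112 mm long, 14 mm thick (y), 20 mm high, its underside 11 mm above the walls. Pinch it from above across its thickness.
- cradle: Grey cradle with a light blue rim, fixed, 130 mm (x) by 160 mm (y), origin under its centre. Its flat inner floor is 10 mm above the bench, 120 by 150 mm; the rim rises 8 mm above it. The sieve goes in with its long side along the cradle's y, either way round, 5 mm of play each side.
- bead1_center (a point): Centre of a brass-coloured mixing bead, a ball 14 mm across, 11 g, lying in a solid end of the sieve at the start; it drops through the grid's holes.
- bead2_center (a point): Centre of a brass-coloured mixing bead, a ball 14 mm across, 11 g, lying in a solid end of the sieve at the start; it drops through the grid's holes.
- bead3_center (a point): Centre of a brass-coloured mixing bead, a ball 14 mm across, 11 g, lying in a solid end of the sieve at the start; it drops through the grid's holes.
- bead4_center (a point): Centre of a brass-coloured mixing bead, a ball 14 mm across, 11 g, lying in a solid end of the sieve at the start; it drops through the grid's holes.
- bead5_center (a point): Centre of a brass-coloured mixing bead, a ball 14 mm across, 11 g, lying in a solid end of the sieve at the start; it drops through the grid's holes.
- cap1_center (a point): Centre of a purple tube stopper, a cylinder 26 mm across and 21 mm high, 12 g, standing on the sieve's grid; too large for its holes.
- cap2_center (a point): Centre of a purple tube stopper, a cylinder 26 mm across and 21 mm high, 12 g, standing on the sieve's grid; too large for its holes.
- cap3_center (a point): Centre of a purple tube stopper, a cylinder 26 mm across and 21 mm high, 12 g, standing on the sieve's grid; too large for its holes.
- vial: Bystander, to be left alone: amber glass vial with white cap, 24 mm across, 62 mm tall, standing between the station and the cradle. Origin under its centre.
- bottle: Bystander, to be left alone: white reagent bottle with blue cap, 56 mm across, 115 mm tall. Origin under its centre.
- jar: Bystander, to be left alone: amber jar with black lid, 60 mm across, 70 mm tall. Origin under its centre.
- timer: Bystander, to be left alone: grey flat bench timer, 60 x 75 x 24 mm. Origin under its centre.
- dish: Bystander, to be left alone: clear shallow dish, 90 mm across, 16 mm tall. Origin under its centre.

How it is judged (in metres and radians):
On the way, in this order (a step that is already met when the one before it is completed fails the run):
1. knock 1 on the left stop: its pusher pushed in more than 5 mm by the held sieve while it weighs on the rails (rails down more than 1 mm) (value of joint stop_left above 0.005 m and value of joint rails above 0.001 m and angle between sieve's own z axis and vertical below 0.06 rad and contact force between the fingers and sieve above 1 N), for 0.02 s.
2. knock 1 on the right stop: its pusher pushed in more than 5 mm by the held sieve while it weighs on the rails (rails down more than 1 mm) (value of joint stop_right above 0.005 m and value of joint rails above 0.001 m and angle between sieve's own z axis and vertical below 0.06 rad and contact force between the fingers and sieve above 1 N), for 0.02 s.
3. knock 2 on the left stop: its pusher pushed in more than 5 mm by the held sieve while it weighs on the rails (rails down more than 1 mm) (all of step 1), for 0.02 s.
4. knock 2 on the right stop: its pusher pushed in more than 5 mm by the held sieve while it weighs on the rails (rails down more than 1 mm) (all of step 2), for 0.02 s.
5. knock 3 on the left stop: its pusher pushed in more than 5 mm by the held sieve while it weighs on the rails (rails down more than 1 mm) (all of step 3), for 0.02 s.
6. knock 3 on the right stop: its pusher pushed in more than 5 mm by the held sieve while it weighs on the rails (rails down more than 1 mm) (all of step 4), for 0.02 s.
7. the sieve set down flat in the cradle while still held, all beads in the catch tray and all stoppers in the sieve (x of sieve in the frame of cradle between -0.009 and 0.009 m and y of sieve in the frame of cradle between -0.009 and 0.009 m and z of sieve in the frame of cradle between 0.005 and 0.0125 m and angle between sieve's own z axis and vertical below 0.04 rad and contact force between the fingers and sieve above 1 N and linear speed of sieve below 0.05 m/s and x of bead1_center in the frame of station between -0.052 and 0.052 m and y of bead1_center in the frame of station between -0.172 and 0.172 m and z of bead1_center in the frame of station between 0 and 0.022 m and x of bead2_center in the frame of station between -0.052 and 0.052 m and y of bead2_center in the frame of station between -0.172 and 0.172 m and z of bead2_center in the frame of station between 0 and 0.022 m and x of bead3_center in the frame of station between -0.052 and 0.052 m and y of bead3_center in the frame of station between -0.172 and 0.172 m and z of bead3_center in the frame of station between 0 and 0.022 m and x of bead4_center in the frame of station between -0.052 and 0.052 m and y of bead4_center in the frame of station between -0.172 and 0.172 m and z of bead4_center in the frame of station between 0 and 0.022 m and x of bead5_center in the frame of station between -0.052 and 0.052 m and y of bead5_center in the frame of station between -0.172 and 0.172 m and z of bead5_center in the frame of station between 0 and 0.022 m and x of cap1_center in the frame of sieve between -0.052 and 0.052 m and y of cap1_center in the frame of sieve between -0.068 and 0.068 m and z of cap1_center in the frame of sieve between 0.008 and 0.04 m and x of cap2_center in the frame of sieve between -0.052 and 0.052 m and y of cap2_center in the frame of sieve between -0.068 and 0.068 m and z of cap2_center in the frame of sieve between 0.008 and 0.04 m and x of cap3_center in the frame of sieve between -0.052 and 0.052 m and y of cap3_center in the frame of sieve between -0.068 and 0.068 m and z of cap3_center in the frame of sieve between 0.008 and 0.04 m), for 0.1 s.
At the end, for the whole second after the job is handed in: All five beads lie in the station's catch tray; the sieve, with all three stoppers in it, stands flat on the cradle's floor inside its rim (within 2.5 mm of the floor's height, tilted less than 0.04 rad), at rest and let go (x of sieve in the frame of cradle between -0.009 and 0.009 m and y of sieve in the frame of cradle between -0.009 and 0.009 m and z of sieve in the frame of cradle between 0.005 and 0.0125 m and angle between sieve's own z axis and vertical below 0.04 rad and x of bead1_center in the frame of station between -0.052 and 0.052 m and y of bead1_center in the frame of station between -0.172 and 0.172 m and z of bead1_center in the frame of station between 0 and 0.022 m and x of bead2_center in the frame of station between -0.052 and 0.052 m and y of bead2_center in the frame of station between -0.172 and 0.172 m and z of bead2_center in the frame of station between 0 and 0.022 m and x of bead3_center in the frame of station between -0.052 and 0.052 m and y of bead3_center in the frame of station between -0.172 and 0.172 m and z of bead3_center in the frame of station between 0 and 0.022 m and x of bead4_center in the frame of station between -0.052 and 0.052 m and y of bead4_center in the frame of station between -0.172 and 0.172 m and z of bead4_center in the frame of station between 0 and 0.022 m and x of bead5_center in the frame of station between -0.052 and 0.052 m and y of bead5_center in the frame of station between -0.172 and 0.172 m and z of bead5_center in the frame of station between 0 and 0.022 m and x of cap1_center in the frame of sieve between -0.052 and 0.052 m and y of cap1_center in the frame of sieve between -0.068 and 0.068 m and z of cap1_center in the frame of sieve between 0.008 and 0.04 m and x of cap2_center in the frame of sieve between -0.052 and 0.052 m and y of cap2_center in the frame of sieve between -0.068 and 0.068 m and z of cap2_center in the frame of sieve between 0.008 and 0.04 m and x of cap3_center in the frame of sieve between -0.052 and 0.052 m and y of cap3_center in the frame of sieve between -0.068 and 0.068 m and z of cap3_center in the frame of sieve between 0.008 and 0.04 m and linear speed of sieve below 0.02 m/s and contact force between the fingers and sieve below 0.1 N); the robot touches nothing.
It fails at once if a spring stop is pushed in more than 18.5 mm (nearly to its end) (value of joint any of stop_left, stop_right above 0.0185 m).
It fails at once if the rails are pressed down more than 10 mm (nearly to their end) (value of joint rails above 0.01 m).
It fails at once if the sieve presses on the station or on the cradle with more than 40 N (contact force between sieve and station above 40 N or contact force between sieve and cradle above 40 N).
It fails at once if the sieve is tipped more than 0.3 rad (angle between sieve's own z axis and vertical above 0.3 rad).
It fails at once if a bystander is moved more than 20 mm (distance of any of vial, bottle, jar, timer, dish from where it was at the start of the episode above 0.02 m).
It also fails if it takes over 72 s, if anything falls off the work surface, if the arm or the gripper's body presses on something with over 40 N, if the wrist force passes 120 N, or if a joint passes its speed limit or range.

## Working session

There is one attempt and no reset: what is moved stays moved. The work goes in short steps, Python scripts to look and compute and a shell command to move; the robot and the scene stay as the last step left them, time stands still between calls to the robot, and variables do not carry over. Pictures are saved under pics/ and viewed, and the job is handed in when it is done.

```bash
ls; mkdir -p pics; python3 - <<'E'
from workcell import manip, eyes
import cv2,numpy as np
s=manip.read_state();print({k:np.round(v,3).tolist() for k,v in s.items()})
for n in ("scene","top","wrist"):
    p=eyes.camera_params(n);print(n,{k:np.round(v,2).tolist() for k,v in p.items()})
    cv2.imwrite(f"pics/{n}0.png",eyes.get_image(n))
E
```

```text
pics
{'time': 0.0, 'q': [-1.352, 0.351, 1.652, 0.0, 1.139, -0.085], 'qd': [-0.001, 0.0, 0.0, 0.0, 0.001, -0.001], 'joint_efforts': [0.002, -50.611, -29.141, 0.0, 0.005, -0.0], 'tcp_pos': [164.483, -524.481, 230.746], 'orientation': [[-0.954, -0.0, 0.299], [-0.299, 0.001, -0.954], [-0.0, -1.0, -0.001]], 'force': [-0.069, 0.258, -0.441], 'wrist_torque': [0.015, 0.007, 0.033], 'width': 85.485}
scene {'fx': 449.96, 'fy': 449.96, 'cx': 322.29, 'cy': 199.2, 'T': [[-0.26, -0.84, 0.48, 1120.21], [0.97, -0.22, 0.13, 135.15], [-0.0, 0.5, 0.87, 1030.82], [0.0, 0.0, 0.0, 1.0]]}
top {'fx': 428.88, 'fy': 428.88, 'cx': 315.39, 'cy': 203.36, 'T': [[0.03, 0.99, -0.11, 525.04], [-1.0, 0.02, -0.04, -29.22], [-0.04, 0.11, 0.99, 1034.41], [0.0, 0.0, 0.0, 1.0]]}
wrist {'fx': 336.17, 'fy': 336.17, 'cx': 318.68, 'cy': 196.4, 'T': [[0.3, 0.92, 0.25, 227.28], [-0.95, 0.29, 0.08, -505.27], [-0.0, -0.26, 0.97, 373.96], [0.0, 0.0, 0.0, 1.0]]}
```

View pics/scene0.png

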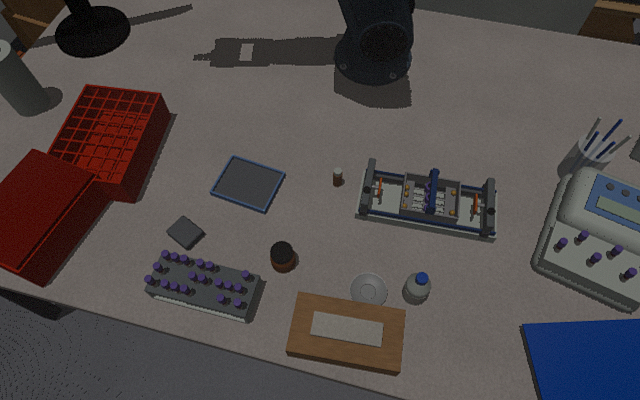

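View pics/top0.png

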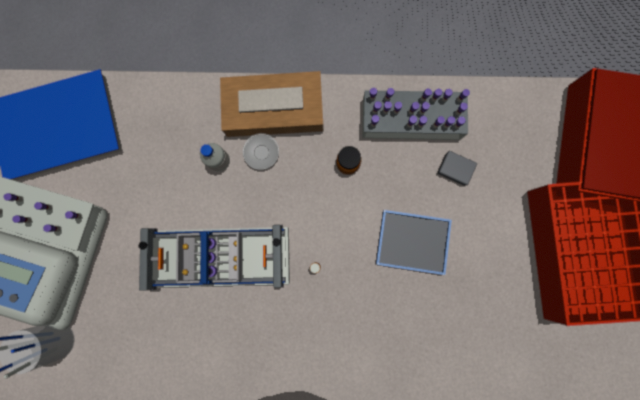

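View pics/wrist0.png

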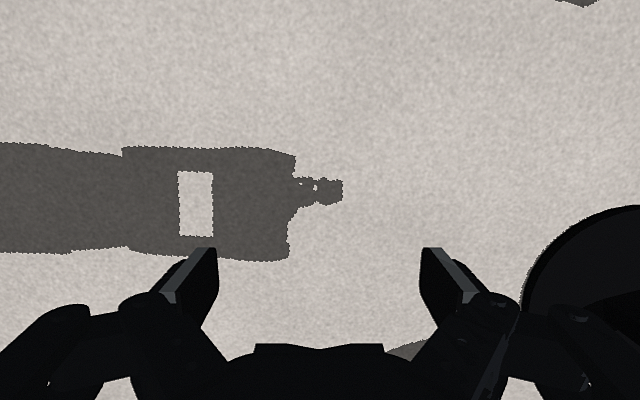

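The top view shows the station at the left (about px 140–290, 228–288), the handle bar at column 204 and the cradle at (414, 242). Next: enlarged crops and measurement.

```bash
cat > h.py <<'E'
from workcell import manip, eyes
import cv2,numpy as np
def ray(n,u,v,z,p=None):
    p=p or eyes.camera_params(n);T=np.array(p["T"])
    d=T[:3,:3]@np.array([(u-p["cx"])/p["fx"],-(v-p["cy"])/p["fy"],-1]);o=T[:3,3]
    return o+d*(z-o[2])/d[2]
def proj(n,P,p=None):
    p=p or eyes.camera_params(n);T=np.array(p["T"])
    c=T[:3,:3].T@(np.array(P,float)-T[:3,3]);return np.array([p["cx"]+p["fx"]*c[0]/-c[2],p["cy"]-p["fy"]*c[1]/-c[2]])
def two(n1,uv1,n2,uv2):
    A=np.zeros((3,3));b=np.zeros(3)
    for n,(u,v) in((n1,uv1),(n2,uv2)):
        p=eyes.camera_params(n);T=np.array(p["T"]);o=T[:3,3];d=ray(n,u,v,0,p)-o;d/=np.linalg.norm(d)
        M=np.eye(3)-np.outer(d,d);A+=M;b+=M@o
    return np.linalg.solve(A,b)
E
python3 - <<'E'
from h import *
t=cv2.imread("pics/top0.png");s=cv2.imread("pics/scene0.png")
cv2.imwrite("pics/t1.png",cv2.resize(t[215:300,130:330],None,fx=4,fy=4,interpolation=cv2.INTER_CUBIC))
cv2.imwrite("pics/s1.png",cv2.resize(s[140:260,320:510],None,fx=4,fy=4,interpolation=cv2.INTER_CUBIC))
cv2.imwrite("pics/t2.png",cv2.resize(t[200:285,365:465],None,fx=6,fy=6,interpolation=cv2.INTER_CUBIC))
for n,im in(("top",t),("scene",s)):
    hsv=cv2.cvtColor(im,cv2.COLOR_BGR2HSV)
    m=cv2.inRange(hsv,(100,90,50),(125,255,255))
    k,l,st,c=cv2.connectedComponentsWithStats(m)
    for i in range(1,k):
        if st[i,4]>25: 
            x,y,w,h,a=st[i]; ys,xs=np.where(l==i); print(n,st[i],c[i].round(1),[np.round(q,1).tolist() for q in cv2.boxPoints(cv2.minAreaRect(np.c_[xs,ys].astype(np.float32)))])
E
```

```text
top [   0   69  119  110 9397] [ 55.1 124.9] [[-18.799999237060547, 101.5999984741211], [100.0, 68.30000305175781], [122.30000305175781, 147.89999389648438], [3.5, 181.1999969482422]]
top [200 144  13  13 121] [206.2 150.2] [[198.0, 150.0], [206.0, 142.0], [214.5, 150.5], [206.5, 158.5]]
top [443 221   7  52  67] [446.1 247.4] [[442.5, 272.0], [448.0, 220.89999389648438], [449.6000061035156, 221.10000610351562], [444.20001220703125, 272.1000061035156]]
top [377 228   5  34  37] [379.2 244.8] [[376.5, 260.8999938964844], [380.8999938964844, 228.0], [382.1000061035156, 228.10000610351562], [377.70001220703125, 261.1000061035156]]
top [154 231  39   3  53] [170.5 232.3] [[154.0, 233.0], [154.0, 231.0], [192.0, 231.0], [192.0, 233.0]]
top [152 231  85  56 477] [200.5 259.2] [[151.39999389648438, 284.6000061035156], [215.1999969482422, 212.60000610351562], [246.6999969482422, 240.39999389648438], [182.89999389648438, 312.5]]
top [239 230  33   2  39] [253.4 230.2] [[239.0, 230.0], [271.0, 230.0], [271.0, 231.0], [239.0, 231.0]]
top [   0  255   45   56 1155] [ 19.  284.6] [[-13.6999998092
[... 1643 characters left out ...]
7.2999877929688, 173.10000610351562], [653.2000122070312, 195.5], [639.0, 231.0]]
scene [461 185  23   5  31] [472.4 186.8] [[460.8999938964844, 185.5], [461.1000061035156, 184.39999389648438], [483.20001220703125, 188.0], [483.0, 189.1999969482422]]
scene [370 210 112  21 183] [426.  220.1] [[369.79998779296875, 211.0], [370.1000061035156, 209.3000030517578], [481.20001220703125, 229.0], [480.8999938964844, 230.6999969482422]]
scene [416 272  13  13 123] [421.6 277.8] [[413.6000061035156, 280.79998779296875], [419.0, 270.0], [429.3999938964844, 275.20001220703125], [424.0, 286.0]]
scene [ 522  319  118   81 8527] [585.9 358.9] [[522.0, 399.0], [522.0, 319.0], [639.0, 319.0], [639.0, 399.0]]
```

View pics/t1.png

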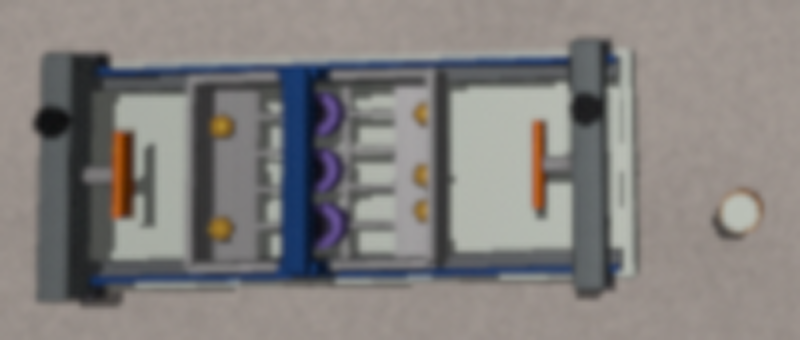

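View pics/s1.png

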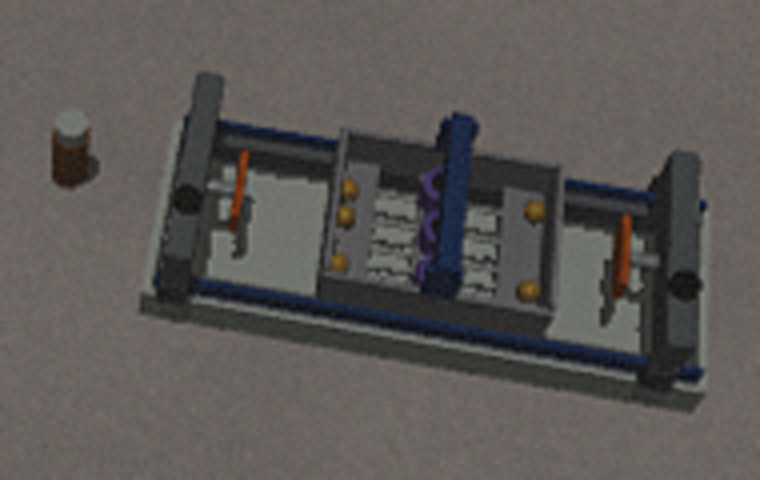

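View pics/t2.png

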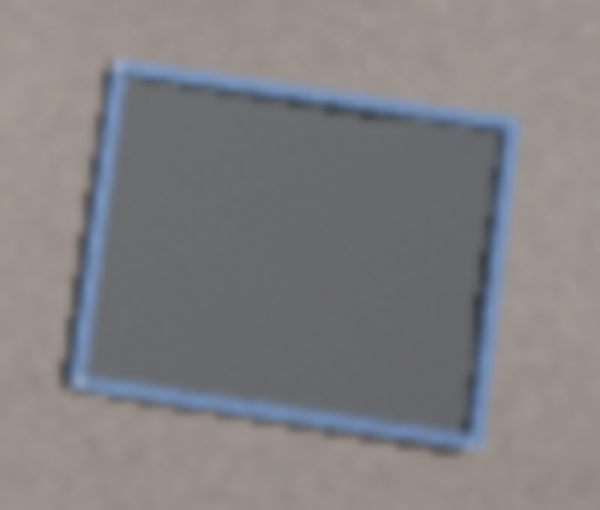

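```bash
python3 - <<'E'
from h import *
t=cv2.imread("pics/top0.png");p=eyes.camera_params("top")
hsv=cv2.cvtColor(t,cv2.COLOR_BGR2HSV);m=cv2.inRange(hsv,(100,90,50),(125,255,255))
def fit(boxes,z):
    pts=[]
    for (x0,x1,y0,y1) in boxes:
        ys,xs=np.where(m[y0:y1,x0:x1]>0);pts+=[ray("top",x+x0,y+y0,z,p)[:2] for x,y in zip(xs,ys)]
    pts=np.array(pts,np.float32);v=cv2.fitLine(pts,cv2.DIST_HUBER,0,.01,.01).ravel();print(v,np.degrees(np.arctan2(-v[0]*np.sign(v[1]),abs(v[1]))),pts.min(0),pts.max(0))
fit([(153,194,229,235),(238,272,228,233)],47)
fit([(150,180,281,288),(237,273,280,285)],47)
m2=m.copy()
# handle
bx=[(198,212,228,290)];ys,xs=np.where(m[233:280,196:216]>0);xs+=196;ys+=233
for y in range(233,281,6): print(y,xs[ys==y].min(),xs[ys==y].max(),end=';')
for uv in((130+283/4,215+68/4),(130+310/4,215+68/4),(130+281/4,215+273/4),(130+308/4,215+273/4)):print(ray("top",*uv,107.5,p).round(1))
print("cradle")
C=[ray("top",365+a/6,200+b/6,18,p)[:2] for a,b in((115,62),(517,118),(479,446),(72,388))]
C=np.array(C);print(C.round(1),C.mean(0))
a=(C[0]+C[3]-C[1]-C[2])/2;print("y axis",np.linalg.norm(a),np.degrees(np.arctan2(-a[0],a[1])));b=(C[0]+C[1]-C[2]-C[3])/2;print("x ax",np.linalg.norm(b),np.degrees(np.arctan2(b[1],b[0])))
print("vial",ray("top",130+738/4,215+212/4,62,p), "corner",ray("top",130+632/4,215+47/4,20,p),ray("top",130+637/4,215+272/4,20,p))
for n,uv,z in(("scene",(335+2,178),31),("scene",(417,288),57),("scene",(368,290),8),("scene",(283,257),35),("scene",(185,232),12)):print(ray(n,*uv,z))
E
```

```text
[ 5.2759297e-02 -9.9860728e-01  5.6509442e+02  2.5991751e+02] 3.024289 [558.17413 109.48738] [572.41077 383.20572]
[ 5.3978853e-02 -9.9854207e-01  4.4817322e+02  2.2543704e+02] 3.0942643 [436.62863 102.45256] [456.2867  379.31857]
233 200 211;239 200 207;245 201 206;251 201 206;257 201 206;263 201 207;269 201 206;275 201 206;[561.1 254.6 107.5]
[561.5 239.7 107.5]
[451.1 249.2 107.5]
[451.5 234.5 107.5]
cradle
[[ 627.5 -153.7]
 [ 609.3 -310.6]
 [ 481.9 -295.1]
 [ 499.5 -138.4]] [ 554.53281428 -224.43863388]
y axis 157.82943073201568 -6.5038093406887505
x ax 128.6328785595529 -6.876702584589907
vial [489.0885288    5.92345744  62.        ] corner [582.47961998  73.09556279  20.        ] [451.11025536  65.49042778  20.        ]
[495.92541555   5.34885131  31.        ]
[750.06159431 251.89067204  57.        ]
[765.44234924 147.39633973   8.        ]
[746.72817376 -64.96761762  35.        ]
[ 736.14000887 -327.53456882   12.        ]
```

Station yaw is about +3°, the handle is at about (506, 244.5, z≈97), and the cradle is at (554.5, −224.5) with yaw −6.7°. I'll turn the tool first.

```bash
cat >> h.py <<'E'
def go(P,yaw_deg):
    """shift in tool axes to P; turn about tool y so tool z is along -(yaw dir y)"""
    s=manip.read_state();R=np.array(s["orientation"]);p=np.array(s["tcp_pos"])
    d=R.T@(np.array(P,float)-p);a=np.radians(yaw_deg)
    Rt=np.array([[-np.cos(a),0,np.sin(a)],[-np.sin(a),0,-np.cos(a)],[0,-1,0]]);
    rv=cv2.Rodrigues(R.T@Rt)[0].ravel()
    print("t",round(s["time"],2),"tcp",p.round(1),"shift",d.round(1),"turn",rv.round(4),"F",np.round(s["force"],1),"w",round(s["width"],1))
    return d
E
python3 -m creep '-1 0 0 0 0 0.125 0; -1 0 0 0 0 0.125 0'
python3 -c "
from h import *
go([506,200,240],3)"
```

```text
time: 0.32
tcp_pos: [164.4, -524.3, 230.4]
orientation: [[-0.999, -0.0, 0.05], [-0.05, 0.002, -0.999], [0.0, -1.0, -0.002]]
force: [-0.2, -0.1, -0.7]
width: 85.7
t 0.32 tcp [ 164.4 -524.3  230.4] shift [-377.7   -8.3 -706.1] turn [ 0.002  -0.0019  0.0003] F [-0.2 -0.1 -0.7] w 85.7
```

```bash
python3 -m creep '-1 -19 0 -36 0 0 0; -1 -19 0 -36 0 0 0; -1 -19 0 -36 0 0 0; -1 -19 0 -36 0 0 0; -1 -19 0 -36 0 0 0' | head -2;python3 -m creep '-1 -19 0 -36 0 0 0; -1 -19 0 -36 0 0 0; -1 -19 0 -36 0 0 0; -1 -19 0 -36 0 0 0; -1 -19 0 -36 0 0 0'
python3 -c "
from h import *
go([506,200,240],3)"
```

```text
time: 0.73
tcp_pos: [250.7, -339.1, 228.4]
time: 1.15
tcp_pos: [339.1, -150.4, 228.7]
orientation: [[-1.0, -0.001, 0.03], [-0.03, 0.002, -1.0], [0.001, -1.0, -0.002]]
force: [1.1, -1.2, 0.6]
width: 85.4
t 1.15 tcp [ 339.1 -150.4  228.7] shift [-177.4  -10.8 -345.2] turn [ 0.002  -0.0221  0.0005] F [ 1.1 -1.2  0.6] w 85.4
```

```bash
python3 -m creep '-1 -18 -2 -35 0 -0.004 0; -1 -18 -2 -35 0 -0.004 0; -1 -18 -2 -35 0 -0.004 0; -1 -18 -2 -35 0 -0.004 0; -1 -18 -2 -35 0 -0.004 0' | head -2;python3 -m creep '-1 -18 -2 -35 0 0 0; -1 -18 -2 -35 0 0 0; -1 -18 -2 -35 0 0 0; -1 -18 0 -35 0 0 0; -1 -5 0 -5 0 0 0'
python3 -c "
from h import *
go([506,200,240],3)
cv2.imwrite('pics/w1.png',eyes.get_image('wrist'))"
```

```text
time: 1.57
tcp_pos: [423.6, 38.6, 239.7]
time: 1.98
tcp_pos: [495.2, 201.1, 246.2]
orientation: [[-0.998, 0.002, 0.056], [-0.056, 0.003, -0.998], [-0.002, -1.0, -0.002]]
force: [0.6, 0.4, 0.1]
width: 85.8
t 1.98 tcp [495.2 201.1 246.2] shift [-10.7   6.2   1.7] turn [ 0.0024  0.0034 -0.0021] F [0.6 0.4 0.1] w 85.8
```

View pics/w1.png

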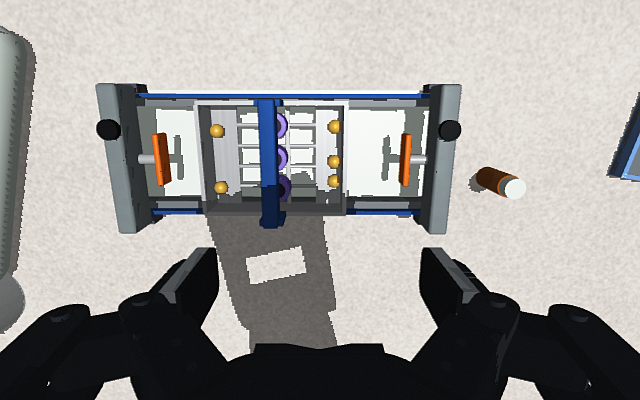

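```bash
python3 - <<'E'
from h import *
im=cv2.imread("pics/w1.png");p=eyes.camera_params("wrist")
a=np.radians(3.05);R=np.array([[np.cos(a),-np.sin(a)],[np.sin(a),np.cos(a)]])
def loc(u,v,z):
    P=ray("wrist",u,v,z,p)[:2];return P.round(1),(R.T@(P-[506.5,244])).round(1)
hsv=cv2.cvtColor(im,cv2.COLOR_BGR2HSV);m=cv2.inRange(hsv,(4,150,120),(14,255,255))
k,l,st,c=cv2.connectedComponentsWithStats(m)
for i in range(1,k):
    if st[i,4]>60: print(st[i],c[i])
for u in(170,401):print("pusher",loc(u,160,62))
for uv in((259,100),(277,100),(262,219),(286,219)):print("handle top",loc(*uv,107.5))
mb=cv2.inRange(hsv,(100,120,50),(125,255,255))
for v in(105,130,150,170,190,210,222):
    x=np.where(mb[v,240:300]>0)[0]+240;print(v,x.min(),x.max(),loc(x.min(),v,107.5)[1],im[v,x.min():x.max()+1].sum(1).tolist())
for uv in((196,104),(348,102),(203,212),(346,214)):print("sieve rim",loc(*uv,75))
print("vial top",loc(515,188,62))
E
```

```text
[152 134  11  52 296] [157.13851351 159.61824324]
[403 135   9  52 301] [406.82392027 159.96345515]
pusher (array([501.5, 346. ]), array([  0.4, 102.1]))
pusher (array([514.3, 120. ]), array([   1.2, -124.2]))
handle top (array([562.7, 251.6]), array([56.5,  4.6]))
handle top (array([563.5, 237.1]), array([56.5, -9.9]))
handle top (array([461.6, 247.9]), array([-44.6,   6.3]))
handle top (array([462.8, 226.7]), array([-44.6, -14.9]))
105 254 280 [52.6  8.8] [206, 238, 248, 184, 223, 282, 278, 280, 286, 290, 297, 296, 302, 305, 304, 306, 315, 319, 271, 211, 86, 244, 261, 261, 259, 239, 108]
130 259 277 [32.7  5.6] [217, 260, 272, 268, 271, 274, 273, 282, 284, 292, 289, 285, 296, 301, 253, 194, 105, 89, 126]
150 260 275 [16.2  5.5] [217, 253, 267, 265, 269, 268, 270, 270, 279, 284, 283, 287, 295, 281, 245, 137]
170 261 278 [-0.7  5.4] [182, 249, 260, 253, 260, 258, 260, 259, 263, 270, 266, 278, 283, 246, 221, 105, 67, 121]
190 262 276 [-18.2   5.2] [91, 104, 106, 108, 105, 110, 105, 109, 107, 101, 108, 106, 108, 107, 88]
210 262 276 [-36.3   6. ] [109, 98, 106, 107, 109, 113, 106, 112, 105, 115, 106, 109, 108, 105, 108]
222 260 282 [-47.5   8.2] [106, 109, 97, 101, 109, 108, 102, 108, 105, 111, 107, 104, 108, 104, 110, 103, 105, 90, 86, 111, 111, 114, 108]
sieve rim (array([556.2, 313.9]), array([53.4, 67.2]))
sieve rim (array([565.7, 177.2]), array([ 55.6, -69.8]))
sieve rim (array([454.1, 310.9]), array([-48.8,  69.6]))
sieve rim (array([460. , 170.8]), array([-50.3, -70.6]))
vial top (array([492.8,   2.8]), array([ -26.6, -240.1]))
```

The wrist view (handle at cols 260–276, pushers at cols 163 and 402) gives the handle centre at about (507, 243). The left pusher face is about 102 mm from centre and the right one about 124 mm. Next: align above the handle, pre-close partially, then descend.

```bash
python3 -m creep '0 -14 20 -20 0 0.003 0; 0 0 30 -21 0 0 0; 0 0 30 0 0 0 0; 0 0 0 0 0 0 0' 
python3 -c "
from h import *
go([507,243,80],3)
cv2.imwrite('pics/w2.png',eyes.get_image('wrist'));cv2.imwrite('pics/sc2.png',cv2.resize(eyes.get_image('scene')[120:270,320:520],None,fx=4,fy=4))"
```

```text
time: 2.37
tcp_pos: [507.7, 242.0, 164.3]
orientation: [[-0.999, 0.004, 0.054], [-0.054, 0.002, -0.999], [-0.004, -1.0, -0.001]]
force: [-0.3, -0.6, -1.2]
width: 42.5
t 2.37 tcp [507.7 242.  164.3] shift [ 1.  84.3 -1. ] turn [ 0.0014  0.0014 -0.0039] F [-0.3 -0.6 -1.2] w 42.5
```

View pics/w2.png

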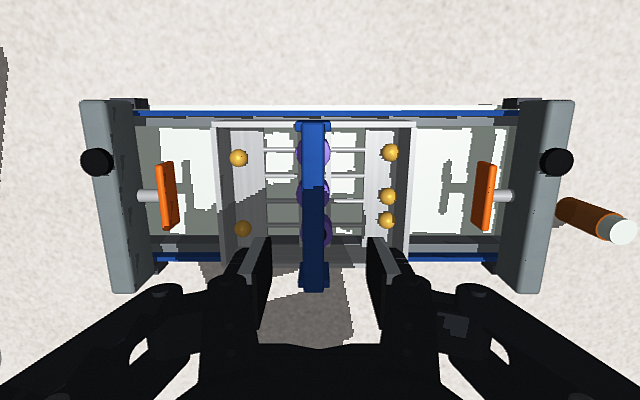

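View pics/sc2.png

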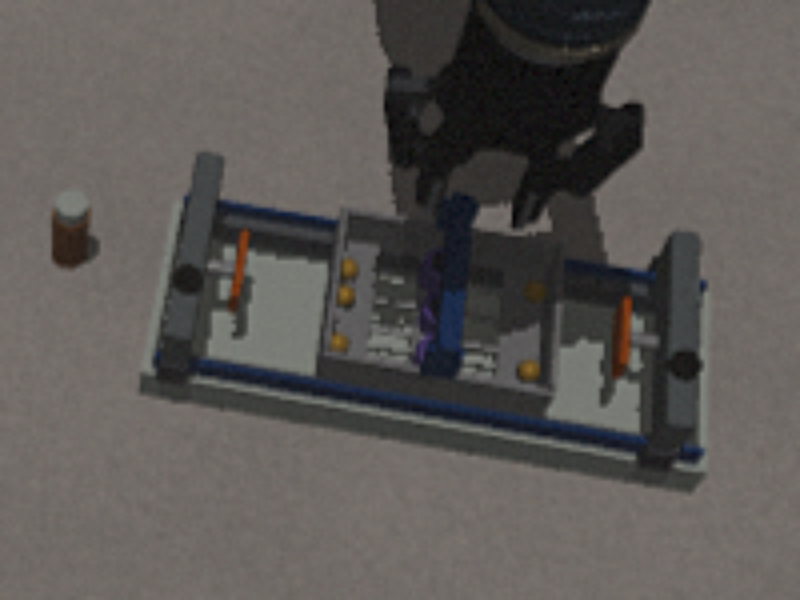

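```bash
python3 -c "
from h import *
for uv in((302,130),(326,130),(302,200),(329,200),(301,270),(329,270)):print(ray('wrist',*uv,107.5).round(1))
for uv in((180,195),(472,195)):print(ray('wrist',*uv,62).round(1))
for uv in((212,124),(412,122)):print(ray('wrist',*uv,75).round(1))
"
```

```text
[561.5 254.8 107.5]
[562.2 240.4 107.5]
[517.9 253.1 107.5]
[518.9 236.  107.5]
[469.4 251.7 107.5]
[470.4 233.  107.5]
[504.4 349.   62. ]
[516.5 124.4  62. ]
[560.2 318.9  75. ]
[569.  180.7  75. ]
```

The new estimate of handle y is about 245.5, so I'll shift +3.5 and descend.

```bash
python3 -m creep '0 0.5 25 -3.5 0 0 -0.003; 0 0 25 0 0 0 0; 0 0 20 0 0 0 0; 0 0 10 0 0 0 0; 0 0 0 0 0 0 0' 
python3 -c "
from h import *
go([507,245.5,80],3)
cv2.imwrite('pics/w3.png',eyes.get_image('wrist'))"
```

```text
time: 2.88
tcp_pos: [515.9, 244.1, 98.6]
orientation: [[-0.999, 0.021, 0.049], [-0.049, 0.009, -0.999], [-0.022, -1.0, -0.008]]
force: [-0.1, 0.3, 0.0]
width: 42.6
t 2.88 tcp [515.9 244.1  98.6] shift [ 9.2 18.4 -1.7] turn [ 0.0077 -0.0035 -0.0218] F [-0.1  0.3  0. ] w 42.6
```

View pics/w3.png

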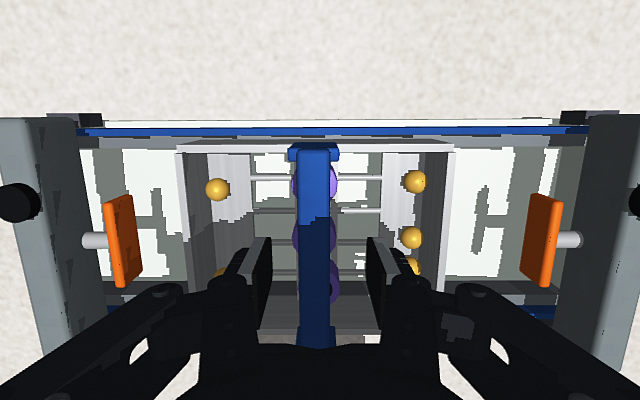

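The bar is centred between the fingers (cols 298–330). The tool tilted and drifted slightly in x, so I'll correct and finish the descent.

```bash
python3 -m creep '0 9 6 -1.5 0.008 -0.003 -0.022; 0 0 6 0 0 0 0; 0 0 0 0 0 0 0' 
python3 -c "
from h import *
go([507,245.5,80],3)"
```

```text
time: 3.18
tcp_pos: [508.7, 245.5, 91.2]
orientation: [[-0.999, 0.004, 0.051], [-0.051, 0.001, -0.999], [-0.005, -1.0, -0.001]]
force: [-0.6, 0.2, 0.0]
width: 42.6
t 3.18 tcp [508.7 245.5  91.2] shift [ 1.7 11.2 -0.1] turn [ 0.0011 -0.0012 -0.0045] F [-0.6  0.2  0. ] w 42.6
```

```bash
python3 -m creep '0 2 9 0 0 0 -0.006; 0 0 4 0 0 0 0; 0 0 0 0 0 0 0' 
python3 -c "
from h import *
go([507,245.5,80],3)"
```

```text
time: 3.43
tcp_pos: [507.1, 245.8, 78.4]
orientation: [[-0.999, -0.0, 0.052], [-0.052, 0.002, -0.999], [-0.0, -1.0, -0.002]]
force: [0.3, 0.4, 0.8]
width: 42.5
t 3.43 tcp [507.1 245.8  78.4] shift [ 0.1 -1.6  0.3] turn [ 0.0018 -0.0008 -0.    ] F [0.3 0.4 0.8] w 42.5
```

Good. Now to close; I'm watching for fit.

```bash
python3 -m creep '1 0 -1.5 0 0 0 0; 1 0 0 0 0 0 0; 1 0 0 0 0 0 0; 1 0 0 0 0 0 0; 1 0 0 0 0 0 0' 
python3 -c "
from h import *
go([507,245.5,80],3)
cv2.imwrite('pics/w4.png',eyes.get_image('wrist'))"
```

```text
time: 3.85
tcp_pos: [506.9, 245.8, 79.9]
orientation: [[-0.999, -0.001, 0.052], [-0.052, 0.001, -0.999], [0.001, -1.0, -0.001]]
force: [0.4, 0.3, -0.7]
width: 13.4
t 3.85 tcp [506.9 245.8  79.9] shift [-0.1 -0.1  0.3] turn [ 0.0014 -0.0004  0.0008] F [ 0.4  0.3 -0.7] w 13.4
```

View pics/w4.png

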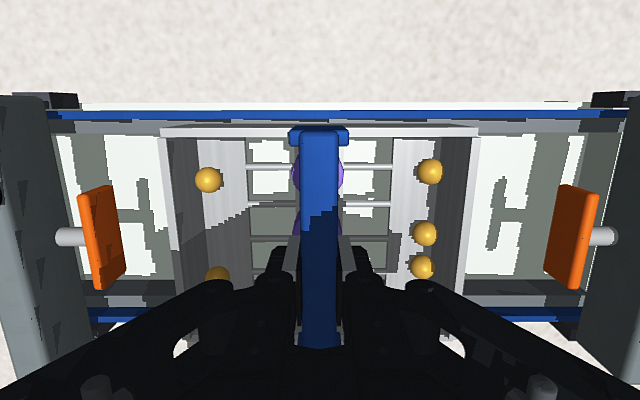

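Grip is good (width 13.4, bar centred). Press down slightly and slide left to feel the stop.

```bash
python3 -m creep '1 0 1 -8 0 0 0; 1 0 0 -9 0 0 0; 1 0 0 -5 0 0 0; 1 0 0 0 0 0 0' 
python3 -c "
from h import *
go([507,245.5,79],3)"
```

```text
time: 4.23
tcp_pos: [506.0, 268.9, 79.1]
orientation: [[-0.999, -0.001, 0.051], [-0.051, 0.0, -0.999], [0.001, -1.0, -0.0]]
force: [0.6, -3.2, 0.3]
width: 12.5
t 4.23 tcp [506.  268.9  79.1] shift [ 0.2  0.1 23.4] turn [ 0.0001 -0.001   0.0006] F [ 0.6 -3.2  0.3] w 12.5
```

```bash
for i in 1; do python3 -m creep '1 0 0 -4 0 0 0; 1 0 0 0 0 0 0' ; done; python3 -c "
from h import *
go([507,245.5,79],3)"; python3 -m creep '1 0 0 -4 0 0 0; 1 0 0 0 0 0 0' ;python3 -c "
from h import *
go([507,245.5,79],3)
cv2.imwrite('pics/w5.png',eyes.get_image('wrist'))"
```

```text
time: 4.4
tcp_pos: [505.7, 273.8, 79.1]
orientation: [[-0.999, -0.0, 0.052], [-0.052, 0.0, -0.999], [0.0, -1.0, -0.0]]
force: [-0.0, 3.3, 1.2]
width: 12.8
t 4.4 tcp [505.7 273.8  79.1] shift [ 0.2  0.1 28.3] turn [ 0.0002 -0.0002  0.0004] F [-0.   3.3  1.2] w 12.8
time: 4.57
tcp_pos: [505.4, 278.4, 79.1]
orientation: [[-0.999, -0.0, 0.052], [-0.052, 0.0, -0.999], [0.0, -1.0, -0.001]]
force: [-1.3, 2.7, 1.0]
width: 12.8
t 4.57 tcp [505.4 278.4  79.1] shift [ 0.2  0.1 32.9] turn [ 0.0005 -0.0001  0.0004] F [-1.3  2.7  1. ] w 12.8
```

View pics/w5.png

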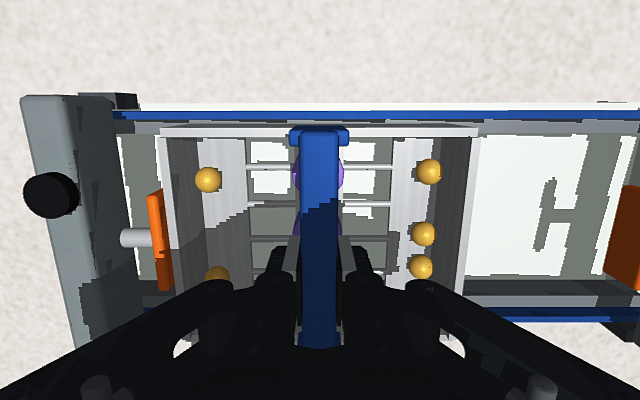

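The left pusher (col ~150–172) is about at the sieve's end wall. Another 5 mm.

```bash
python3 -m creep '1 0 0 -5 0 0 0; 1 0 0 0 0 0 0; 1 0 0 0 0 0 0' |head -2; python3 -c "
from h import *
go([507,245.5,79],3)"; python3 -m creep '1 0 0 -3 0 0 0; 1 0 0 0 0 0 0; 1 0 0 0 0 0 0'|head -1 ;python3 -c "
from h import *
go([507,245.5,79],3)
cv2.imwrite('pics/w6.png',eyes.get_image('wrist'))"
```

```text
time: 4.87
tcp_pos: [505.1, 283.8, 79.1]
t 4.87 tcp [505.1 283.8  79.1] shift [ 0.1  0.1 38.4] turn [ 0.0008 -0.0001  0.0004] F [ 0.6 -3.7  1.4] w 13.0
time: 5.12
t 5.12 tcp [505.  286.4  79.1] shift [ 0.1  0.1 41. ] turn [ 0.0001 -0.0001  0.0006] F [ 0.  -2.5  1.4] w 12.9
```

View pics/w6.png

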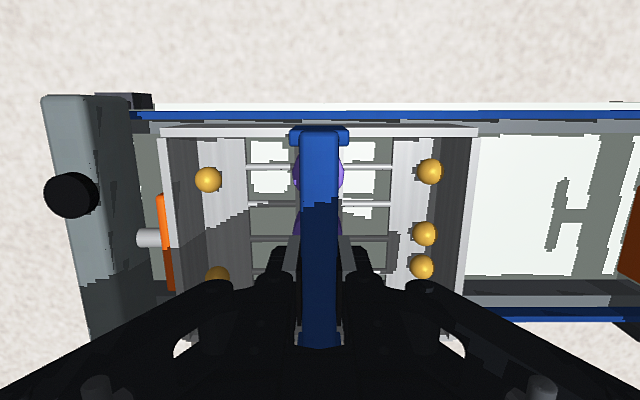

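```bash
python3 -m creep '1 0 0 0 0 0 0' |grep force; python3 -m creep '1 0 0 0 0 0 0' |grep force; python3 -m creep '1 0 0 -3 0 0 0; 1 0 0 0 0 0 0; 1 0 0 0 0 0 0'|egrep 'force|tcp' ;python3 -m creep '1 0 0 0 0 0 0' |grep force;python3 -m creep '1 0 0 0 0 0 0' |egrep 'force|tcp'
```

```text
force: [-0.6, -0.7, 0.6]
force: [-0.8, 0.3, -0.2]
tcp_pos: [504.8, 288.8, 79.0]
force: [0.3, -3.7, 0.8]
force: [-1.1, -1.6, 0.5]
tcp_pos: [504.8, 288.8, 79.0]
force: [0.2, -1.7, 1.0]
```

```bash
python3 - <<'E'
from h import *
im=eyes.get_image('wrist');cv2.imwrite('pics/w7.png',im)
p7=eyes.camera_params('wrist');s=manip.read_state();y7=s["tcp_pos"][1]
def org(f):
    im=cv2.imread(f);h=cv2.cvtColor(im,cv2.COLOR_BGR2HSV);m=cv2.inRange(h,(4,150,90),(14,255,255));m[:, 220:]=0
    return [(v,np.where(m[v])[0].min(),np.where(m[v])[0].max()) for v in range(190,290,8) if m[v].any()]
for f,y in(("pics/w4.png",245.8),("pics/w5.png",278.4),("pics/w6.png",286.4),("pics/w7.png",y7)):
    p={k:(np.array(v).copy() if k=="T" else v) for k,v in p7.items()};p["T"][1,3]+=y-y7
    o=org(f);print(f,y,[(v,round(ray('wrist',a,v,70,p)[1],1),round(ray('wrist',b,v,70,p)[1],1)) for v,a,b in o])
E
```

```text
pics/w4.png 245.8 [(190, np.float64(353.2), np.float64(343.4)), (198, np.float64(359.7), np.float64(342.9)), (206, np.float64(359.8), np.float64(342.8)), (214, np.float64(359.4), np.float64(342.3)), (222, np.float64(359.0), np.float64(342.3)), (230, np.float64(359.0), np.float64(342.2)), (238, np.float64(358.6), np.float64(342.1)), (246, np.float64(358.6), np.float64(341.6)), (254, np.float64(358.2), np.float64(343.0)), (262, np.float64(357.8), np.float64(349.4)), (270, np.float64(357.8), np.float64(352.3)), (278, np.float64(357.9), np.float64(352.4)), (286, np.float64(357.9), np.float64(351.9))]
pics/w5.png 278.4 [(190, np.float64(354.1), np.float64(352.3)), (198, np.float64(360.0), np.float64(352.6)), (206, np.float64(359.9), np.float64(353.8)), (214, np.float64(359.7), np.float64(352.1)), (222, np.float64(359.6), np.float64(351.5)), (230, np.float64(359.4), np.float64(351.3)), (238, np.float64(358.8), np.float64(351.0)), (246, np.float64(358.6), np.float64(350.8)), (254, np.float64(358.5), np.float64(353.5)), (262, np.float64(358.3), np.float64(352.9)), (270, np.float64(358.1), np
[... 538 characters left out ...]
np.float64(361.6), np.float64(358.2)), (278, np.float64(361.4), np.float64(357.9)), (286, np.float64(361.2), np.float64(357.7))]
pics/w7.png 288.80943427572055 [(198, np.float64(365.8), np.float64(362.5)), (206, np.float64(366.1), np.float64(362.3)), (214, np.float64(365.9), np.float64(362.1)), (222, np.float64(365.2), np.float64(361.9)), (230, np.float64(365.0), np.float64(361.7)), (238, np.float64(364.8), np.float64(361.5)), (246, np.float64(364.6), np.float64(361.7)), (254, np.float64(364.4), np.float64(361.0)), (262, np.float64(364.2), np.float64(360.8)), (270, np.float64(364.0), np.float64(360.6)), (278, np.float64(363.8), np.float64(360.3)), (286, np.float64(363.6), np.float64(360.1))]
```

View pics/w7.png

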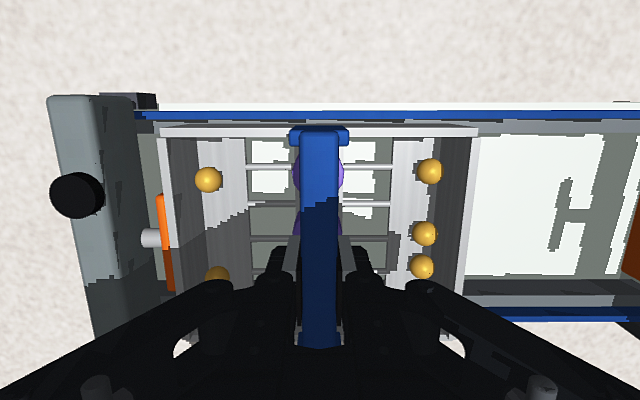

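Free pusher outer edge was at 359.3 and now sits at 365, so it is 5.8 mm in; left contact is at tcp y≈283. Right contact is expected at y≈198. Push to ~10 mm, then swing right, stopping short at first.

```bash
python3 -m creep '1 0 0 -4 0 0 0; 1 0 0 0 0 0 0' |egrep 'force|tcp'; python3 -m creep '1 0 0 25 0 0 0; 1 0 0 28 0 0 0; 1 0 0 22 0 0 0; 1 0 0 12 0 0 0;1 0 0 0 0 0 0' 
python3 -c "
from h import *
go([502,188,79],3)
cv2.imwrite('pics/w8.png',eyes.get_image('wrist'))"
```

```text
tcp_pos: [504.7, 292.0, 79.0]
force: [0.4, -1.6, 0.5]
time: 6.38
tcp_pos: [509.8, 205.7, 79.5]
orientation: [[-0.999, 0.002, 0.053], [-0.053, 0.003, -0.999], [-0.002, -1.0, -0.003]]
force: [-0.2, -3.7, -0.5]
width: 13.1
t 6.38 tcp [509.8 205.7  79.5] shift [ 8.7  0.4 17.3] turn [ 0.0028  0.0011 -0.002 ] F [-0.2 -3.7 -0.5] w 13.1
```

View pics/w8.png

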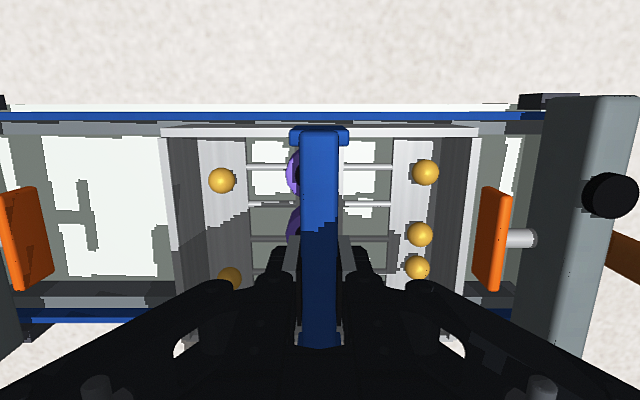

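```bash
python3 -m creep '1 0 0.5 8 0 0 0; 1 0 0 5 0 0 0; 1 0 0 0 0 0 0' 
python3 - <<'E'
from h import *
d=go([502,188,79],3)
cv2.imwrite('pics/w9.png',eyes.get_image('wrist'))
p7=eyes.camera_params('wrist');y7=manip.read_state()["tcp_pos"][1]
for f,y in(("pics/w4.png",245.8),("pics/w8.png",205.7),("pics/w9.png",y7)):
    p={k:(np.array(v).copy() if k=="T" else v) for k,v in p7.items()};p["T"][1,3]+=y-y7
    im=cv2.imread(f);h=cv2.cvtColor(im,cv2.COLOR_BGR2HSV);m=cv2.inRange(h,(4,150,90),(14,255,255));m[:,:430]=0;
    print(f,y,[round(ray('wrist',np.where(m[v,:600])[0].max(),v,70,p)[1],1) for v in range(200,270,10)])
E
```

```text
time: 6.68
tcp_pos: [510.8, 194.8, 79.1]
orientation: [[-0.998, 0.003, 0.055], [-0.055, 0.004, -0.998], [-0.003, -1.0, -0.004]]
force: [0.2, -3.0, 1.0]
width: 12.8
t 6.68 tcp [510.8 194.8  79.1] shift [9.1 0.  6.4] turn [ 0.0036  0.0024 -0.0028] F [ 0.2 -3.   1. ] w 12.8
pics/w4.png 245.8 [np.float64(115.7), np.float64(115.8), np.float64(115.4), np.float64(115.0), np.float64(114.6), np.float64(114.2), np.float64(114.3)]
pics/w8.png 205.7 [np.float64(115.8), np.float64(115.8), np.float64(115.2), np.float64(115.2), np.float64(115.1), np.float64(114.6), np.float64(114.5)]
pics/w9.png 195.0040426055386 [np.float64(116.4), np.float64(115.9), np.float64(115.5), np.float64(62.8), np.float64(115.1), np.float64(114.6), np.float64(114.6)]
```

View pics/w9.png

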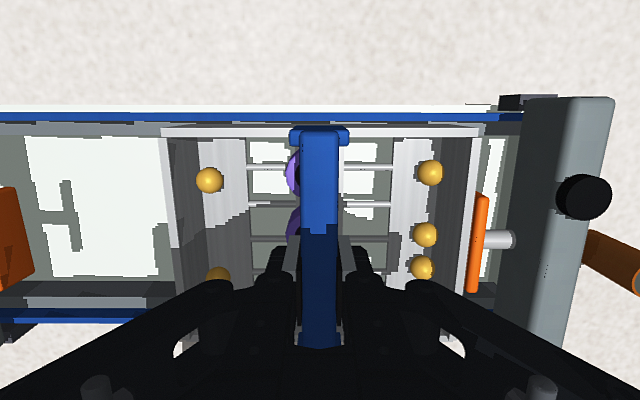

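```bash
python3 -m creep '1 0 0 8 0 0 0; 1 0 0 3 0 0 0;1 0 0 0 0 0 0' 
python3 - <<'E'
from h import *
d=go([513.8,181.8,79],3)
cv2.imwrite('pics/w10.png',eyes.get_image('wrist'))
p=eyes.camera_params('wrist')
im=cv2.imread("pics/w10.png");h=cv2.cvtColor(im,cv2.COLOR_BGR2HSV);m=cv2.inRange(h,(4,150,90),(14,255,255));m[:,:430]=0;
print([round(ray('wrist',np.where(m[v,:520])[0].max(),v,70,p)[1],1) for v in range(200,270,10)])
E
```

```text
time: 6.98
tcp_pos: [511.4, 185.1, 79.2]
orientation: [[-0.998, 0.003, 0.056], [-0.056, 0.006, -0.998], [-0.004, -1.0, -0.005]]
force: [0.6, 3.9, -1.2]
width: 12.7
t 6.98 tcp [511.4 185.1  79.2] shift [-2.2  0.1  3.4] turn [ 0.0055  0.0032 -0.0036] F [ 0.6  3.9 -1.2] w 12.7
[np.float64(109.4), np.float64(109.0), np.float64(109.0), np.float64(108.6), np.float64(108.1), np.float64(108.2), np.float64(107.8)]
```

Right is 6.5 mm in; contact is at ≈191.6. Push to ~9.5 mm, then a brisk swing left to ~293.

```bash
python3 -m creep '1 -1 0 3 0.005 0.003 -0.003;1 0 0 0 0 0 0' |egrep 'force|tcp'; python3 -m creep '1 0 0 -33 0 0 0; 1 0 0 -37 0 0 0; 1 0 0 -33 0 0 0; 1 0 0 -7 0 0 0;1 0 0 0 0 0 0' 
python3 -c "
from h import *
go([513.8,182,79],3)
cv2.imwrite('pics/w11.png',eyes.get_image('wrist'))"
```

```text
tcp_pos: [512.0, 182.8, 79.0]
force: [-0.3, 2.6, 0.5]
time: 7.62
tcp_pos: [506.9, 291.8, 78.7]
orientation: [[-0.999, -0.001, 0.051], [-0.051, -0.005, -0.999], [0.001, -1.0, 0.005]]
force: [1.3, -7.5, 4.0]
width: 12.8
t 7.62 tcp [506.9 291.8  78.7] shift [ -1.3   0.3 110. ] turn [-0.0051 -0.0014  0.0011] F [ 1.3 -7.5  4. ] w 12.8
```

View pics/w11.png

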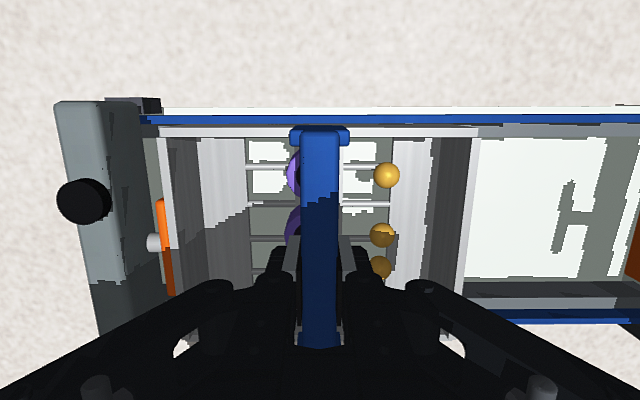

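Two left beads are already through; the three right ones are at the grid edge (cols 380, rows 175–268). Swing right.

```bash
python3 -m creep '1 1 0.3 33 -0.005 -0.001 0; 1 1 0 37 0 0 0; 1 0 0 33 0 0 0; 1 0 0 7 0 0 0;1 0 0 0 0 0 0' 
python3 -c "
from h import *
go([504.6,292,79],3)
cv2.imwrite('pics/w12.png',eyes.get_image('wrist'))"
```

```text
time: 8.08
tcp_pos: [511.8, 177.4, 79.3]
orientation: [[-0.999, 0.004, 0.052], [-0.052, 0.007, -0.999], [-0.005, -1.0, -0.006]]
force: [-0.2, 12.0, -0.2]
width: 12.8
t 8.08 tcp [511.8 177.4  79.3] shift [   1.2    1.  -114.8] turn [ 0.0064 -0.0001 -0.0045] F [-0.2 12.  -0.2] w 12.8
```

View pics/w12.png

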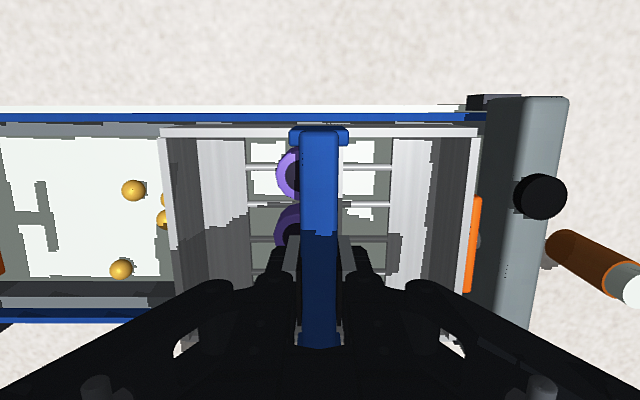

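Beads now lie in the tray (left). The right stop went ~14 mm in, so I'll use a bit less. Third pair, gentler.

```bash
python3 -m creep '1 0.5 0.3 -32 0.006 0 -0.004; 1 0.5 0 -36 0 0 0; 1 0 0 -32 0 0 0; 1 0 0 -13 0 0 0;1 0 0 0 0 0 0' 
python3 -c "
from h import *
go([510.5,183,79],3)"
```

```text
time: 8.55
tcp_pos: [505.8, 289.2, 79.1]
orientation: [[-0.999, 0.0, 0.046], [-0.046, -0.003, -0.999], [-0.0, -1.0, 0.003]]
force: [1.2, -1.5, 1.6]
width: 12.6
t 8.55 tcp [505.8 289.2  79.1] shift [  0.2   0.4 106.3] turn [-0.0032 -0.0065 -0.0001] F [ 1.2 -1.5  1.6] w 12.6
```

```bash
python3 -m creep '1 0.5 0 -3.5 0 -0.006 0; 1 0 0 0 0 0 0'|egrep 'tcp|force'; python3 -m creep '1 0.5 0 30 0 0 0; 1 0 0 34 0 0 0; 1 0 0 30 0 0 0; 1 0 0 10 0 0 0;1 0 0 0 0 0 0' 
python3 -c "
from h import *
go([510.5,182,79],3)"
```

```text
tcp_pos: [505.7, 290.8, 78.9]
force: [0.6, -1.4, 2.6]
time: 9.13
tcp_pos: [510.8, 181.3, 79.4]
orientation: [[-0.999, 0.003, 0.05], [-0.05, 0.001, -0.999], [-0.003, -1.0, -0.001]]
force: [1.0, 9.5, -2.5]
width: 13.0
t 9.13 tcp [510.8 181.3  79.4] shift [ 0.2  0.4 -0.7] turn [ 0.001  -0.002  -0.0027] F [ 1.   9.5 -2.5] w 13.0
```

```bash
python3 -m creep '1 0 0 -30 0 0 0; 1 0 0 -25 0 0 0; 1 0 0 -10 0 0 0; 1 0 0.5 0 0 0 0'|egrep 'tcp|force'; python3 -c "
from h import *
go([507,245.5,79],3)
cv2.imwrite('pics/w13.png',eyes.get_image('wrist'))
cv2.imwrite('pics/t13.png',cv2.resize(eyes.get_image('top')[215:300,130:330],None,fx=4,fy=4))
cv2.imwrite('pics/s13.png',cv2.resize(eyes.get_image('scene')[120:270,320:520],None,fx=4,fy=4))"
```

```text
tcp_pos: [507.7, 244.8, 79.0]
force: [1.0, 2.4, 2.3]
t 9.47 tcp [507.7 244.8  79. ] shift [ 0.7 -0.  -0.7] turn [-0.0007 -0.0081 -0.0012] F [1.  2.4 2.3] w 13.0
```

View pics/w13.png

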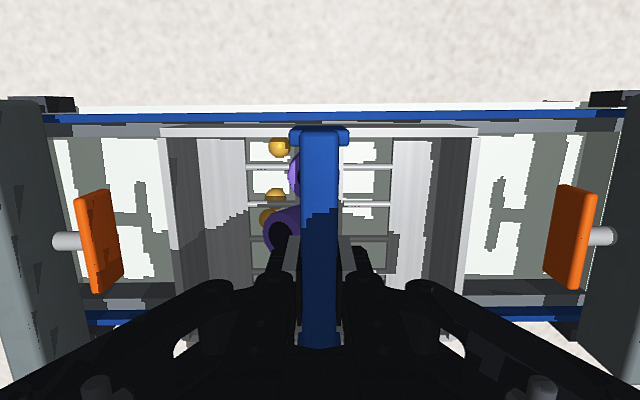

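View pics/t13.png

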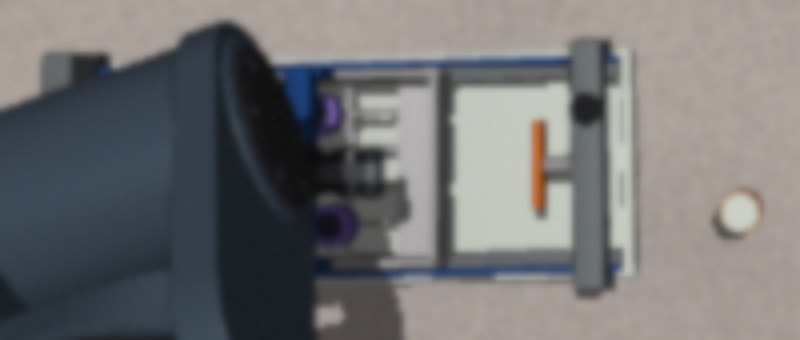

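View pics/s13.png

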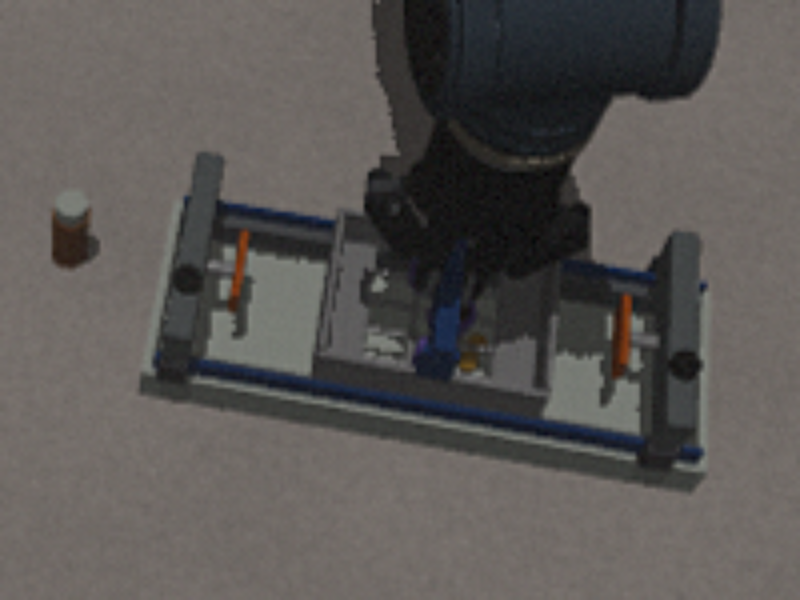

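Beads are visible only below the grid; the stoppers are still in. Lift level, checking as it goes.

```bash
python3 -m creep '1 0 -4 0 0 -0.004 0; 1 0 -6 0 0 -0.004 0; 1 0 -8 0 0 0 0; 1 0 -8 0 0 0 0'|egrep 'tcp|force'; python3 -c "
from h import *
go([507,245.5,200],3)"
```

```text
tcp_pos: [505.8, 240.1, 104.1]
force: [-0.1, 0.6, -4.0]
t 9.95 tcp [505.8 240.1 104.1] shift [ -0.9 -95.9  -5. ] turn [-0.0033 -0.002   0.0059] F [-0.1  0.6 -4. ] w 13.2
```

```bash
python3 -m creep '1 0 -18 0 -0.003 -0.002 0.006; 1 0 -20 0 0 0 0; 1 0 -20 0 0 0 0; 1 0 -20 0 0 0 0; 1 0 -10 0 0 0 0'|egrep 'tcp|force'; python3 -c "
from h import *
go([507,240,200],3)
cv2.imwrite('pics/w14.png',eyes.get_image('wrist'))
cv2.imwrite('pics/s14.png',cv2.resize(eyes.get_image('scene')[60:280,250:520],None,fx=2.9,fy=2.7))"
```

```text
tcp_pos: [504.3, 237.4, 197.3]
force: [0.6, -0.8, -3.2]
t 10.37 tcp [504.3 237.4 197.3] shift [-2.8 -2.7 -2.5] turn [-0.0025 -0.0017  0.004 ] F [ 0.6 -0.8 -3.2] w 12.9
```

View pics/w14.png

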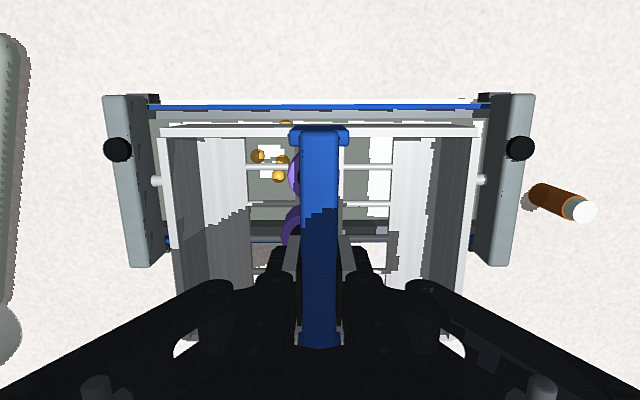

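View pics/s14.png

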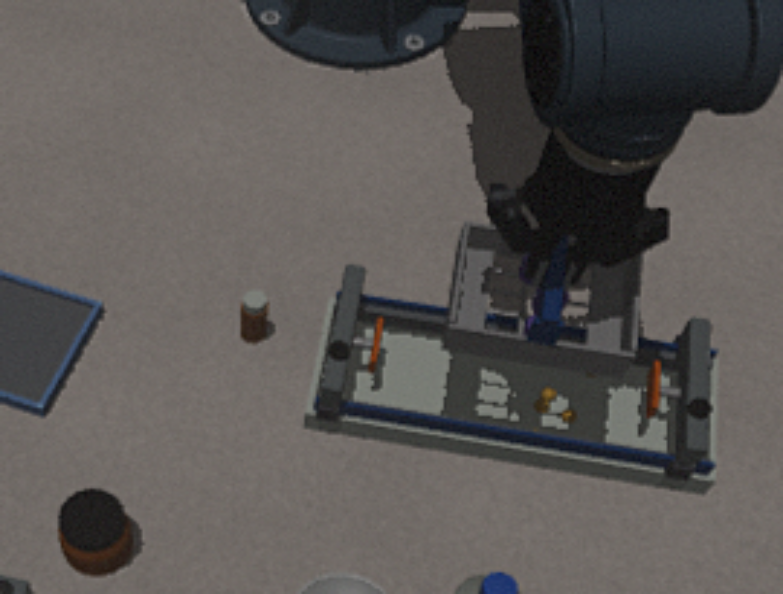

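Level lift; beads are in the tray. Traverse to the cradle, turning to −6.7°.

```bash
python3 -m creep '1 0 -1 15 0 0 0; 1 0 0 25 0 0.03 0; 1 0 0 30 0 0.03 0; 1 -3 0 30 0 0.03 0; 1 -3 0 30 0 0.03 0'|egrep 'tcp|force'; python3 -m creep '1 0 0 30 0 0.03 0; 1 0 0 30 0 0.02 0; 1 0 0 30 0 0 0; 1 0 0 30 0 0 0; 1 0 0 20 0 0 0'|egrep 'tcp|force';python3 -c "
from h import *
go([554.5,-224.5,200],-6.7)"
```

```text
tcp_pos: [508.7, 106.7, 192.5]
force: [0.9, -0.4, -4.5]
tcp_pos: [489.6, -40.7, 186.6]
force: [-0.5, 0.6, -5.2]
t 11.3 tcp [489.6 -40.7 186.6] shift [-86.5 -14.2 174.6] turn [-0.0049 -0.0049  0.0188] F [-0.5  0.6 -5.2] w 12.8
```

```bash
python3 -m creep '1 -11 -2 22 -0.005 -0.005 0.01; 1 -13 -2 25 0 0 0.009; 1 -13 -2 25 0 0 0; 1 -13 -2 25 0 0 0; 1 -13 0 25 0 0 0'|egrep 'tcp|force'; python3 -c "
from h import *
go([554.5,-224.5,180],-6.7)"
```

```text
tcp_pos: [532.8, -174.9, 187.4]
force: [0.6, 0.4, -3.9]
t 11.72 tcp [ 532.8 -174.9  187.4] shift [-27.4   7.   46.7] turn [ 0.0024 -0.0007  0.0111] F [ 0.6  0.4 -3.9] w 13.0
```

```bash
python3 -m creep '1 -12 2 20 0.002 0 0.01; 1 -12 2 18 0 0 0; 1 -3 2 6 0 0 0; 1 0 0 0 0 0 0'|egrep 'tcp|force'; python3 -c "
from h import *
go([554.5,-224.5,180],-6.7)
cv2.imwrite('pics/w15.png',eyes.get_image('wrist'))
cv2.imwrite('pics/t15.png',cv2.resize(eyes.get_image('top')[195:300,320:470],None,fx=5,fy=5))
cv2.imwrite('pics/t15f.png',eyes.get_image('top'))"
```

```text
tcp_pos: [553.4, -228.7, 174.7]
force: [-0.7, 0.0, -5.4]
t 12.05 tcp [ 553.4 -228.7  174.7] shift [-0.5 -5.3 -4.3] turn [ 0.0016 -0.0053  0.0075] F [-0.7  0.  -5.4] w 12.9
```

View pics/w15.png

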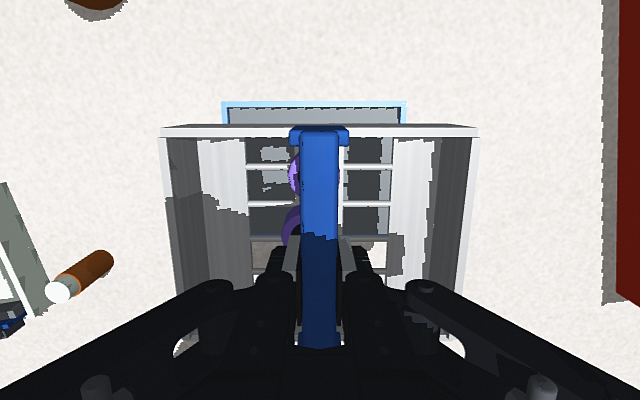

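View pics/t15f.png

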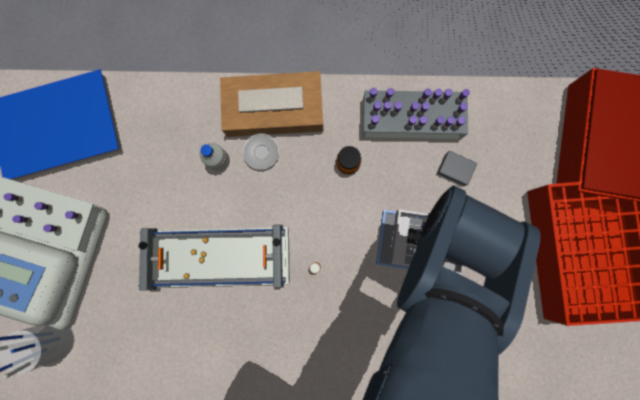

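All five beads are visible in the tray, and the sieve is above the cradle. Cross-check both with the wrist camera.

```bash
python3 - <<'E'
from h import *
s=manip.read_state();R=np.array(s["orientation"]);p=np.array(s["tcp_pos"])
im=cv2.imread("pics/w15.png")
h=cv2.cvtColor(im,cv2.COLOR_BGR2HSV);m=cv2.inRange(h,(95,60,150),(125,255,255))[:126];m[:,:180]=0;m[:,440:]=0
ys,xs=np.where(m);print(xs.min(),xs.max(),ys.min(),ys[xs<230].max(),np.median([ys[xs==c].min() for c in range(225,405)]))
a=ray("wrist",222,102,18);b=ray("wrist",407,101.5,18);print(a.round(1),b.round(1),np.linalg.norm(a-b),np.degrees(np.arctan2(-(a-b)[0],(a-b)[1])))
mid=(a+b)/2;ang=np.radians(-6.7);print("cradle centre",(mid-65*np.array([np.cos(ang),np.sin(ang),0])).round(1))
for uv,z in (((319,130),p[2]+28),((160,130),p[2]-5.5),((480,130),p[2]-5.5),((301,140),p[2]+28),((337,140),p[2]+28)):
    print(uv,(R.T@(ray("wrist",*uv,z)-p)).round(1))
E
```

```text
Traceback (most recent call last):
ValueError: zero-size array to reduction operation minimum which has no identity
```

```bash
python3 - <<'E'
from h import *
s=manip.read_state();R=np.array(s["orientation"]);p=np.array(s["tcp_pos"])
a=ray("wrist",222,102,18);b=ray("wrist",407,101.5,18);print(a.round(1),b.round(1),np.linalg.norm(a-b),np.degrees(np.arctan2(-(a-b)[0],(a-b)[1])))
mid=(a+b)/2;ang=np.radians(-6.7);print("cradle centre",(mid-65*np.array([np.cos(ang),np.sin(ang),0])).round(1))
for uv,z in (((319,127),p[2]+28),((160,130),p[2]-5.5),((480,130),p[2]-5.5),((301,140),p[2]+28),((337,140),p[2]+28)):
    print(uv,(R.T@(ray("wrist",*uv,z)-p)).round(1))
E
```

```text
[ 630.7 -152.7   18. ] [ 612.  -310.8   18. ] 159.27284131681657 -6.735504729047126
cradle centre [ 556.8 -224.2   18. ]
(319, 127) [-58.9 -28.4   0.6]
(160, 130) [-55.6   5.2 -68.4]
(480, 130) [-55.6   5.   70.4]
(301, 140) [-54.6 -28.3  -5.5]
(337, 140) [-54.6 -28.4   6.7]
```

Cradle centre ≈ (555.7, −224.3), yaw −6.7°; aim TCP at (555, −224). Descend with corrections.

```bash
python3 -m creep '1 -1.5 15 -4.5 0.002 -0.005 0.0075; 1 0 18 0 0 0 0; 1 0 18 0 0 0 0; 1 0 10 0 0 0 0; 1 0 0 0 0 0 0'|egrep 'tcp|force'; python3 -c "
from h import *
go([555,-224,58],-6.7)"
```

```text
tcp_pos: [555.2, -217.3, 114.8]
force: [-1.1, -0.1, -4.4]
t 12.62 tcp [ 555.2 -217.3  114.8] shift [-0.4 56.8  6.7] turn [-0.0006  0.0062 -0.0035] F [-1.1 -0.1 -4.4] w 13.2
```

```bash
python3 -m creep '1 0 10 7 0 0.006 -0.0035; 1 0 12 0 0 0 0; 1 0 12 0 0 0 0; 1 0 5 0 0 0 0; 1 0 0 0 0 0 0'|egrep 'tcp|force'; python3 -c "
from h import *
go([555,-224,58],-6.7)
cv2.imwrite('pics/w16.png',eyes.get_image('wrist'))
cv2.imwrite('pics/s16.png',cv2.resize(eyes.get_image('scene')[110:240,180:350],None,fx=4,fy=4))"
```

```text
tcp_pos: [555.2, -224.3, 74.3]
force: [-0.5, 1.0, -3.4]
t 13.03 tcp [ 555.2 -224.3   74.3] shift [ 0.3 16.3 -0.3] turn [-0.0014  0.0008 -0.002 ] F [-0.5  1.  -3.4] w 12.6
```

View pics/w16.png

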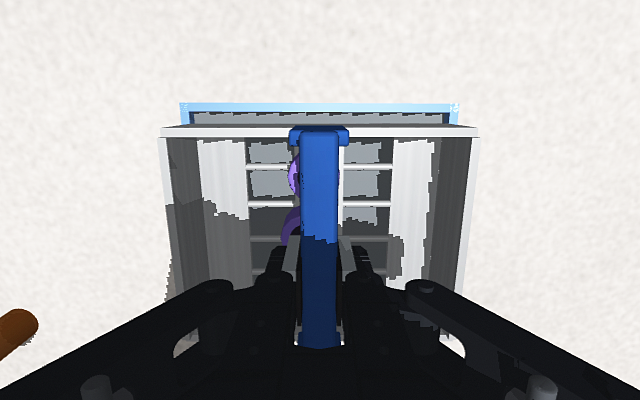

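View pics/s16.png

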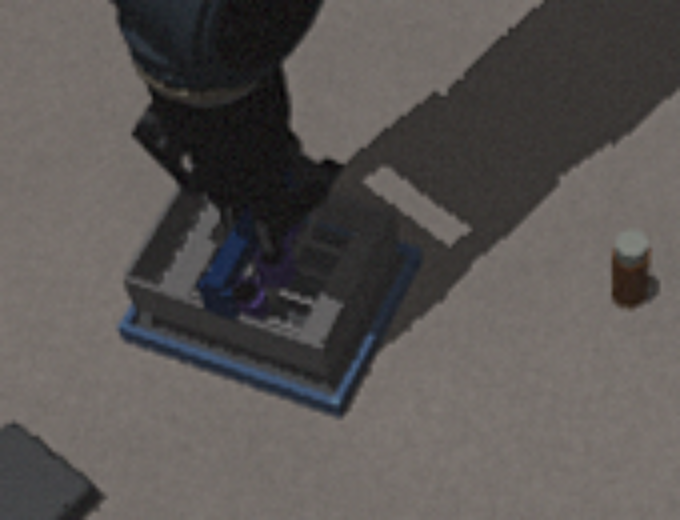

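```bash
python3 - <<'E'
from h import *
a=ray("wrist",179.5,104,18);b=ray("wrist",460,103.5,18);print(a.round(1),b.round(1),np.linalg.norm(a-b))
ang=np.radians(-6.7);print(((a+b)/2-65*np.array([np.cos(ang),np.sin(ang),0])).round(1))
s=manip.read_state();R=np.array(s["orientation"]);p=np.array(s["tcp_pos"])
for q in(a,b):print((R.T@(q-p)).round(1))
E
```

```text
[ 631.1 -153.3   18. ] [ 612.8 -313.7   18. ] 161.40683764360512
[ 557.4 -225.9   18. ]
[-66.7  57.4 -79.5]
[-67.   57.7  81.9]
```

Aligned within about 1 mm; lower on, with +1 mm in x.

```bash
python3 -m creep '1 -1 6 0 -0.001 0 -0.002; 1 0 6 0 0 0 0; 1 0 3 0 0 0 0; 1 0 0 0 0 0 0; 1 0 0 0 0 0 0'|egrep 'tcp|force'; python3 -c "
from h import *
go([556,-224.5,53.5],-6.7)"
```

```text
tcp_pos: [557.6, -225.0, 60.2]
force: [0.1, 0.8, -4.3]
t 13.55 tcp [ 557.6 -225.    60.2] shift [ 1.7  6.7 -0.3] turn [-0.0015  0.0008 -0.0033] F [ 0.1  0.8 -4.3] w 12.9
```

```bash
python3 -m creep '1 1.7 3 0 -0.001 0 -0.003; 1 0 2 0 0 0 0; 1 0 0 0 0 0 0'|egrep 'tcp|force'; python3 -m creep '1 0 1 0 0 0 0; 1 0 0 0 0 0 0; 1 0 0 0 0 0 0'|egrep 'tcp|force'; python3 -c "
from h import *
go([556,-224.5,53.5],-6.7)"
```

```text
tcp_pos: [555.9, -224.9, 55.1]
force: [-0.5, 0.6, -4.0]
tcp_pos: [556.0, -224.9, 54.1]
force: [0.8, 0.2, -4.7]
t 14.05 tcp [ 556.  -224.9   54.1] shift [ 0.   0.6 -0.4] turn [-0.0007  0.0008 -0.0007] F [ 0.8  0.2 -4.7] w 12.9
```

```bash
python3 -m creep '1 0 0.7 0 0 0 0; 1 0 0 0 0 0 0; 1 0 0 0 0 0 0'|egrep 'tcp|force'; python3 -m creep '1 0 0.7 0 0 0 0; 1 0 0 0 0 0 0; 1 0 0 0 0 0 0'|egrep 'tcp|force'; python3 -c "
from h import *
go([556,-224.5,53.5],-6.7)"
```

```text
tcp_pos: [556.2, -225.1, 54.0]
force: [0.5, 0.3, -3.7]
tcp_pos: [556.4, -225.2, 53.9]
force: [-0.2, 0.1, -3.3]
t 14.55 tcp [ 556.4 -225.2   53.9] shift [ 0.5  0.4 -0.6] turn [-0.0012  0.0009 -0.0019] F [-0.2  0.1 -3.3] w 13.1
```

```bash
python3 -m creep '1 0 1 0 0 0 0; 1 0 0 0 0 0 0'|egrep 'tcp|force'; python3 -m creep '1 0 1 0 0 0 0; 1 0 0 0 0 0 0'|egrep 'tcp|force'; python3 -m creep '1 0 0 0 0 0 0'|egrep 'tcp|force'; python3 -c "
from h import *
go([556,-224.5,53.5],-6.7)
cv2.imwrite('pics/w17.png',eyes.get_image('wrist'))
cv2.imwrite('pics/s17.png',cv2.resize(eyes.get_image('scene')[110:240,180:350],None,fx=4,fy=4))"
```

```text
tcp_pos: [556.6, -225.2, 53.9]
force: [-0.1, -0.1, -4.3]
tcp_pos: [556.8, -225.4, 53.9]
force: [-0.2, 0.6, -3.1]
tcp_pos: [556.8, -225.4, 53.8]
force: [0.2, 0.2, -2.1]
t 14.97 tcp [ 556.8 -225.4   53.8] shift [ 0.9  0.3 -0.8] turn [-0.0016  0.0009 -0.003 ] F [ 0.2  0.2 -2.1] w 13.0
```

View pics/w17.png

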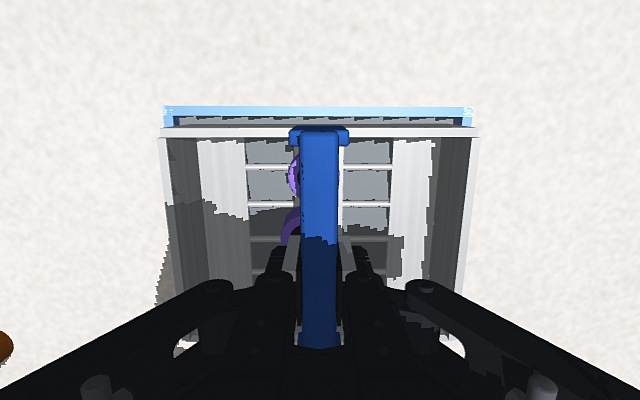

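View pics/s17.png

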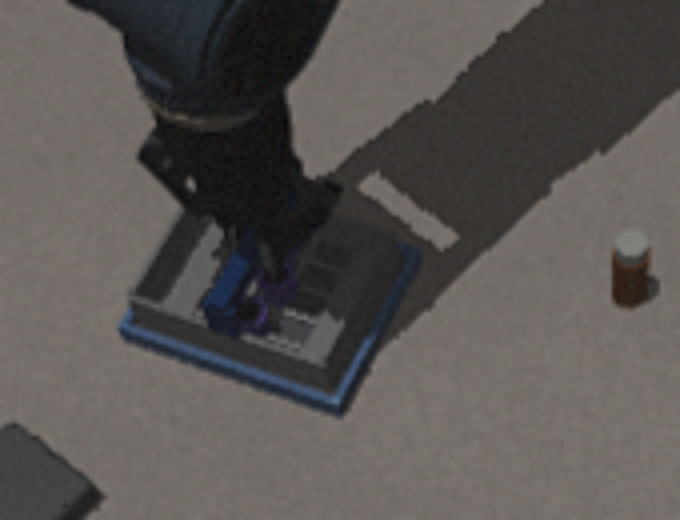

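The sieve appears seated inside the rim (z stopped at 53.9, about the expected floor contact). A zero row relaxes the press, so I'll read the force straight after a push row.

```bash
python3 -m creep '1 0.7 1.5 -0.5 0 0 -0.003'|egrep 'tcp|force'; python3 -m creep '1 0 1.5 0 0 0 0'|egrep 'tcp|force'; python3 -m creep '1 0 0 0 0 0 0'|egrep 'tcp|force'; python3 -c "
from h import *
go([556,-224.5,53.5],-6.7)"
```

```text
tcp_pos: [556.9, -225.4, 53.7]
force: [-8.5, 0.2, 29.7]
tcp_pos: [556.9, -225.5, 53.7]
force: [-12.6, 6.4, 23.8]
tcp_pos: [556.9, -225.4, 54.1]
force: [-0.3, 0.6, -4.9]
t 15.32 tcp [ 556.9 -225.4   54.1] shift [ 1.   0.6 -0.8] turn [-0.0026  0.0011 -0.0013] F [-0.3  0.6 -4.9] w 13.4
```

Contact is confirmed (29.7 N on that push, so no further pressing). Hold briefly, then release.

```bash
python3 -m creep '1 0 0 0 0 0 0; 1 0 0 0 0 0 0'|egrep 'tcp|force'; python3 -m creep '0.4 0 0 0 0 0 0; 0.1 0 0 0 0 0 0; 0.1 0 0 0 0 0 0; 0.1 0 0 0 0 0 0'; python3 -c "
from h import *
go([556,-224.5,120],-6.7)"
```

```text
tcp_pos: [557.0, -225.5, 53.9]
force: [0.1, -0.6, -2.3]
time: 15.82
tcp_pos: [557.7, -225.8, 53.8]
orientation: [[-0.993, 0.003, -0.116], [0.116, -0.004, -0.993], [-0.003, -1.0, 0.003]]
force: [0.6, -0.8, 0.3]
width: 38.7
t 15.82 tcp [ 557.7 -225.8   53.8] shift [  1.6 -66.2  -0.9] turn [-0.0033  0.001  -0.0031] F [ 0.6 -0.8  0.3] w 38.7
```

Released; retreat straight up.

```bash
python3 -m creep '0.1 0 -8 0 0 0 0; 0.1 0 -12 0 0 0 0; 0.1 0 -15 0 0 0 0; 0.1 0 -20 0 0 0 0'|egrep 'tcp|force'; python3 -m creep '0.1 0 -25 0 0 0 0; 0.1 0 -30 0 0 0 0; 0.1 10 -25 0 0 0 0; 0.1 30 -20 0 0 0 0; 0.1 30 -20 0 0 0 0'|egrep 'tcp|force'; python3 -m creep '0.1 30 0 0 0 0 0; 0.1 30 0 0 0 0 0; 0.1 30 0 0 0 0 0; 0.1 10 0 0 0 0 0; 0.1 0 0 0 0 0 0'|egrep 'tcp|force'
python3 -c "
from h import *
cv2.imwrite('pics/w18.png',eyes.get_image('wrist'))
cv2.imwrite('pics/t18.png',eyes.get_image('top'))
cv2.imwrite('pics/s18.png',cv2.resize(eyes.get_image('scene')[110:240,180:350],None,fx=4,fy=4))"
```

```text
tcp_pos: [555.9, -224.8, 109.3]
force: [-0.1, 0.2, 0.0]
tcp_pos: [487.7, -216.4, 240.3]
force: [0.4, 0.8, -0.7]
tcp_pos: [382.3, -204.2, 250.4]
force: [0.5, 0.5, 1.0]
```

View pics/w18.png

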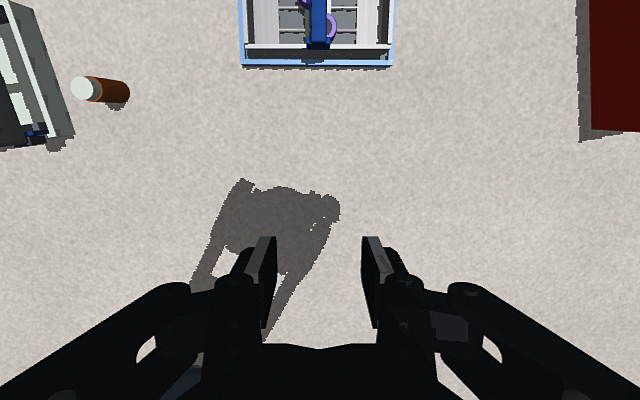

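View pics/t18.png

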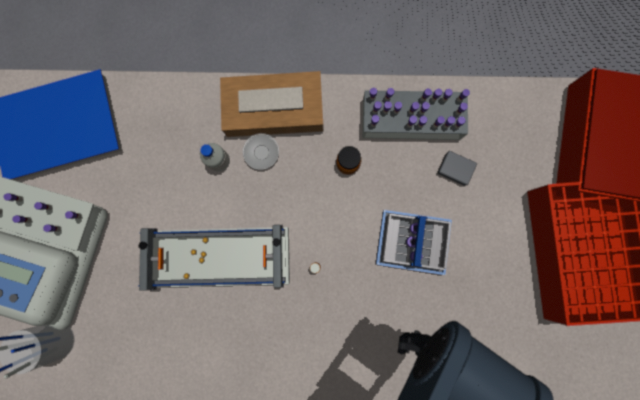

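View pics/s18.png

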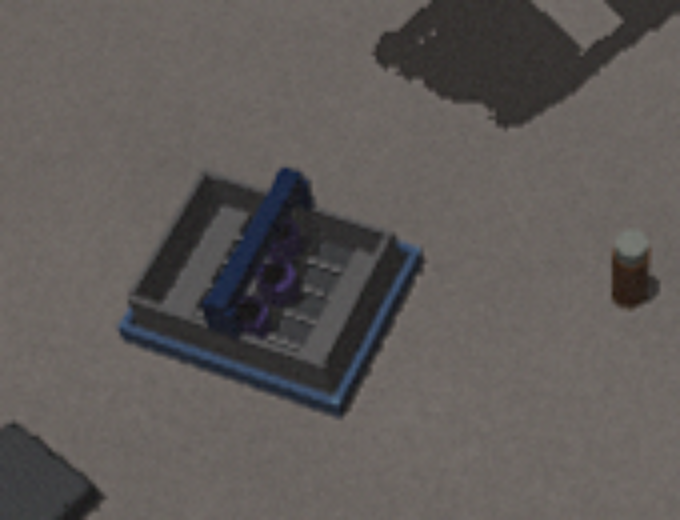

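The sieve stands flat inside the cradle rim with three purple stoppers (scene crop ~(285,240), (280,275), (255,315)). Five beads lie in the tray (top view, cols 186–206, rows 240–276), and the bystanders are where they were. Handing in.

```bash
python3 -c "
from workcell import manip
print(manip.read_state()['time'],manip.close_job())"
```

```text
the job is handed in; nothing more can be done
17.1333 None
```

I carried out the whole task and handed it in at 17.1 s; no verdict was reported. I gripped the sieve by its handle and knocked left and right alternately three times each, left first. It then went level into the cradle, and I let go only once it was seated.

- **Beads and stoppers:** The last pictures show all five beads in the catch tray. The sieve sits flat inside the blue rim with all three stoppers in it. The bystanders show no visible movement, and the gripper is clear of everything.
- **Knocks:** I estimate the stops were pushed in about 6 to 14 mm each time, from tool position and where the wrist camera saw first contact. The second right knock went deepest, at about 14 mm. I watched the tool height rather than the rails themselves; it stayed at or within about 1.2 mm below the height at which the sieve was first gripped.
- **Pressing on the cradle:** Small zero-shift rows kept relaxing the press, so the force readings did not clearly show contact. One test push to confirm it reached about 30 N at the wrist, roughly 34 N on the cradle. That is under the 40 N limit but harder than I intended.
- **Calibration:** My estimates of the cradle centre from different views differed by up to about 3 mm, within the 5 mm of play.

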